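# Cover the open samples from the stack of plug covers

## Robot

A 6-joint arm with a two-finger parallel gripper is mounted at the origin on a cart in front of the work surface, level with it; the furniture and walls round the work are solid. World frame = base frame: x ahead of the robot, y to its left, z up, the work surface at z = 0. Lengths are in m, angles in rad, forces in N, time in s.
With the tool pointing down it reaches from about 0.35 to 0.975 m from the base axis. Payload 4.9 kg.
Tool frame: the origin (TCP) lies where the fingers leave the gripper's body, on its centre line; the fingertips stand 73 mm ahead of it and the grasp point (between the pads) lies 54 mm ahead of it; z points along the fingers, y is the direction in which the jaws open and shut (so a half turn about z gives the same grasp; the last joint's range is limited). The gripper opens to 85 mm and grips with 20 to 120 N. Pads are 22 mm wide; open, the fingers measure 114 mm over their backs; the gripper's body (76 mm by 85 mm) begins 54 mm behind the grasp point. The pads swing forward as they close: fully open they stand 13 mm farther back than shut.
Start: joints at [1.035, 0.053, 1.613, -0, 1.476, -0.119], TCP at [0.253, 0.571, 0.304] pointing down, gripper open.
Joint ranges: [-3.01, 3.01], [-1.01, 2.22], [0.06, 2.58], [-1.02, 4.17], [0.09, 2.62], [-3.14, 3.14]. Speed limits (rad/s): [2.57, 2.57, 3.14, 3.14, 3.14, 3.14].

## Interface

Orientations are given as a rotation vector (axis times angle).
In Python, from station import monitor, vision, workorder gives the robot as it stands.
- The arm moves only by the tool arm_command, never from a script. Its argument "rows" is text: rows parted by semicolons, each of 6 numbers parted by spaces: the shift along the world's x, y, z in mm, then the turn, a rotation vector about the world's x, y, z in degrees. In form: tx ty tz wx wy wz; .... A call has 1 to 12 rows; each row is the pose to reach, as a shift and turn from the pose measured when the call began; what a row does not reach only later rows make up. A row lasts 1/8 s, in which the tool goes at most 62.5 mm and 10.7 degrees, less where a joint would pass 70% of its speed; a pose out of reach is approached as far as the arm can. A call with a gripper value outside its range is refused whole. "jaw" is the opening, from 0 (shut) to 1 (fully open), set as the call begins (left out, the last holds). The fingers move at their own pace and stop on an object; "squeeze" is the grip in N (left out, the last holds). Time passes only in rows, so rows that repeat a pose let the fingers close. It gives the time, the measured TCP pose, the force and the opening at its end, in the units of the state.
- monitor.get_obs(): the state, without advancing time (a new reading comes with each control period).
- vision.get_image(name): name is "scene" or "top" or "wrist"; returns a dict with "frame" (384x512x3 uint8, red, green, blue), "vfov" (degrees; the focal length in pixels is half the picture's height over the tangent of half this angle, whatever the lens; pixels are square), "cx", "cy" (the principal point, pixels), "R" (3x3) and "t" (3): a world point X has camera coordinates R X + t; the wrist camera has in their place "T_tool_cam" (4x4, takes a point from camera to tool coordinates, whose origin is the TCP and whose axes are the flange's). Camera axes: x right, y down, z forward; pixel columns grow to the right and rows downward; lengths in m; the calibration is good to about 2 mm. The wrist camera is an equidistant fisheye: a pixel r from the principal point sees the ray r / f radians off the axis. A picture is of the moment at which its call begins: read the wrist's pose just before it. There is no depth.
- workorder.finish_job(): hands the job in, once; it reports no verdict.
The state is a dict: "t": time; "q": joint angles; "dq": joint speeds; "effort": joint torques, N m; "tool_pos": TCP position; "tool_rot": TCP orientation; "contact_force": force on the tool from outside, world axes, zero at the start; "wrist_torque": the same for the moment, N m; "opening": finger opening in m.
Only numpy, scipy, OpenCV 4.12 (cv2) and the standard library are available. Lean on these libraries where they do the work, as an engineer would, in place of code of your own. Each camera call takes 0.05 s, during which the arm holds its last target. There are 200 camera calls.

## Task

The four open vessels on the bench must be covered against dust: take the stack of pale plastic plug covers apart, from the top down, and seat each cover in the vessel of its size - the smallest in the glass weighing bottle, the next in the small beaker, the next in the large beaker, the largest in the sample jar. Each plug must be in the mouth with its disc lying flat on the rim. Leave the vessels standing where they are and do not knock over any vessel or bottle.

Things in the scene. Friction and masses are not known exactly. Their poses are not given: they have to be found in the camera images.
- cover_40_center (a point): Pale round plastic plug cover, smallest, at the top of the stack at the start. Loose, 20 mm high: a disc 40 mm across and 8 mm thick (grip its edge) over a tapered plug 12 mm long, 26 mm across below the disc, 17 mm at its flat foot, which rests on the disc below. Point: on its axis, half-way up, 10 mm below the flat top; z up the axis. Seated: disc flat on the rim, point 2 mm below rim height.
- cover_50_center (a point): Pale round plastic plug cover, second from the top of the stack. Loose, 20 mm high: a disc 50 mm across and 8 mm thick (grip its edge) over a tapered plug 12 mm long, 31 mm across below the disc, 22 mm at its flat foot, which rests on the disc below. Point: on its axis, half-way up, 10 mm below the flat top; z up the axis. Seated: disc flat on the rim, point 2 mm below rim height.
- cover_58_center (a point): Pale round plastic plug cover, third from the top of the stack. Loose, 20 mm high: a disc 58 mm across and 8 mm thick (grip its edge) over a tapered plug 12 mm long, 39 mm across below the disc, 28 mm at its flat foot, which rests on the disc below. Point: on its axis, half-way up, 10 mm below the flat top; z up the axis. Seated: disc flat on the rim, point 2 mm below rim height.
- cover_68_center (a point): Pale round plastic plug cover, largest, at the bottom of the stack. Loose, 20 mm high: a disc 68 mm across and 8 mm thick (grip its edge) over a tapered plug 12 mm long, 51 mm across below the disc, 42 mm at its flat foot, which rests on the bench. Point: on its axis, half-way up, 10 mm below the flat top; z up the axis. Seated: disc flat on the rim, point 2 mm below rim height.
- weighing_bottle_mouth (a point): Small open clear-glass weighing bottle with a white label band (its inside looks white from above), 36 mm across, 50 mm high; its mouth is 30 mm across inside; takes the 40 mm cover. Stands loose on the bench. The point is the centre of its mouth at the height of the rim; z points up out of the mouth.
- beaker_50_mouth (a point): The smaller of two open clear beakers, empty, rim about 46 mm across with a pouring spout on its -x side, 58 mm high; its mouth is at least 34 mm across inside; takes the 50 mm cover. Stands loose on the bench. The point is the centre of its mouth at the height of the rim; z points up out of the mouth.
- beaker_100_mouth (a point): The larger open beaker, with some blue inside, rim about 55 mm across with a pouring spout on its -x side, 70 mm high; its mouth is at least 42 mm across inside; takes the 58 mm cover. Stands loose on the bench. The point is the centre of its mouth at the height of the rim; z points up out of the mouth.
- jar_open_mouth (a point): Open sample jar of clear plastic with a printed label band, the largest vessel, 67 mm across, 98 mm high; its mouth is 57 mm across inside; takes the 68 mm cover. Stands loose on the bench. The point is the centre of its mouth at the height of the rim; z points up out of the mouth.
- amber_a: Bystander: brown glass bottle with a black cap, 45 mm across, 92 mm high, standing loose near the vessels on the microscope's side. Origin at the centre of its underside, z up.
- dropper: Bystander: small brown dropper bottle, 31 mm across, 70 mm high, standing loose near the vessels on the printer's side. Origin at the centre of its underside, z up.
Mind the look-alikes: they are no part of the job. Leave any pink look-alike of the part that bears cover_68_center alone.

How it is judged:
At the end, for the whole second after the job is handed in: Each cover sits on its own vessel: axes within 8 mm, cover centre from 6 mm below to 2 mm above the rim (seated: 2 mm below), cover and vessel upright within 0.1 rad, every mouth within 40 mm of where it stood, covers at rest (under 0.02 m/s) (horizontal distance between cover_40_center and weighing_bottle_mouth below 0.008 m and z of cover_40_center in the frame of weighing_bottle_mouth between -0.006 and 0.002 m and angle between each of cover_40_center, weighing_bottle_mouth, cover_50_center, beaker_50_mouth, cover_58_center, beaker_100_mouth, cover_68_center, jar_open_mouth's own z axis and vertical below 0.1 rad and distance of each of weighing_bottle_mouth, beaker_50_mouth, beaker_100_mouth, jar_open_mouth from where it was at the start of the episode below 0.04 m and linear speed of each of cover_40, cover_50, cover_58, cover_68 below 0.02 m/s and horizontal distance between cover_50_center and beaker_50_mouth below 0.008 m and z of cover_50_center in the frame of beaker_50_mouth between -0.006 and 0.002 m and horizontal distance between cover_58_center and beaker_100_mouth below 0.008 m and z of cover_58_center in the frame of beaker_100_mouth between -0.006 and 0.002 m and horizontal distance between cover_68_center and jar_open_mouth below 0.008 m and z of cover_68_center in the frame of jar_open_mouth between -0.006 and 0.002 m); the robot touches nothing.
It fails at once if a vessel is knocked over (angle between any of weighing_bottle_mouth, beaker_50_mouth, beaker_100_mouth, jar_open_mouth's own z axis and vertical above 0.5 rad).
It fails at once if the brown bottle or the dropper bottle is knocked over (angle between any of amber_a, dropper's own z axis and vertical above 0.5 rad).
It also fails if it takes over 104 s, if anything falls off the work surface, if the arm or the gripper's body presses on something with over 40 N, if the wrist force passes 120 N, or if a joint passes its speed limit or range.

## Working session

There is one attempt and no reset: what is moved stays moved. The work goes in short steps, Python scripts to look and compute and a tool call to move; the robot and the scene stay as the last step left them, time stands still between calls to the robot, and variables do not carry over. Pictures are saved under pics/ and viewed, about 12 in all and at most 16, crops included, and the job is handed in when it is done.

Besides the shell and the picture viewer there is one more tool, called after ">>>" by a JSON object that holds its "name" and its "arguments", one argument or row to a line. arm_command: Moves the arm, as the interface text tells. Its arguments: {"type":"object","properties":{"rows":{"type":"string"},"jaw":{"type":"number"},"squeeze":{"type":"number"}},"required":["rows"]}

```bash
mkdir -p pics; cat > h.py <<'E'
import numpy as np, cv2
from station import monitor, vision, workorder
def shot(n,f,crop=None,s=1):
    d=vision.get_image(n); im=d["frame"][:,:,::-1].copy()
    if crop: im=im[crop[1]:crop[3],crop[0]:crop[2]]
    im=cv2.resize(im,None,fx=s,fy=s,interpolation=cv2.INTER_CUBIC); cv2.imwrite("pics/"+f,im); return d
def foc(d): return d["frame"].shape[0]/2/np.tan(np.radians(d["vfov"])/2)
def ray(d,u,v):
    R=np.array(d["R"]);t=np.array(d["t"]);f=foc(d)
    return -R.T@t, R.T@np.array([(u-d["cx"])/f,(v-d["cy"])/f,1.])
def onz(d,u,v,z):
    o,r=ray(d,u,v); return o+r*(z-o[2])/r[2]
def proj(d,X):
    c=np.array(d["R"])@np.array(X)+np.array(d["t"]); f=foc(d)
    return d["cx"]+f*c[0]/c[2], d["cy"]+f*c[1]/c[2]
E
python3 - <<'E'
from h import *
import pickle
o=monitor.get_obs(); print(o["t"],o["tool_pos"],o["tool_rot"],o["opening"])
for n in("top","scene"):
    d=shot(n,n+"0.png",s=1.5); pickle.dump(d,open(n+".pkl","wb")); print(n,d["vfov"],d["cx"],d["cy"],ray(d,d["cx"],d["cy"]))
E
```

```text
0.0 [0.25275281 0.57108341 0.30264069] [-0.64975068 -3.07294026  0.00308307] 0.08528301596323852
top 43.607401030467805 253.03617828875312 192.1437403719888 (array([0.34007057, 0.12711568, 1.05722851]), array([ 0.18156382, -0.01659942, -0.98323905]))
scene 45.2508956499785 245.78752585125935 194.19706919870652 (array([ 0.06814128, -0.19816538,  0.8094769 ]), array([ 0.50659213,  0.35241348, -0.78687302]))
```

View pics/top0.png

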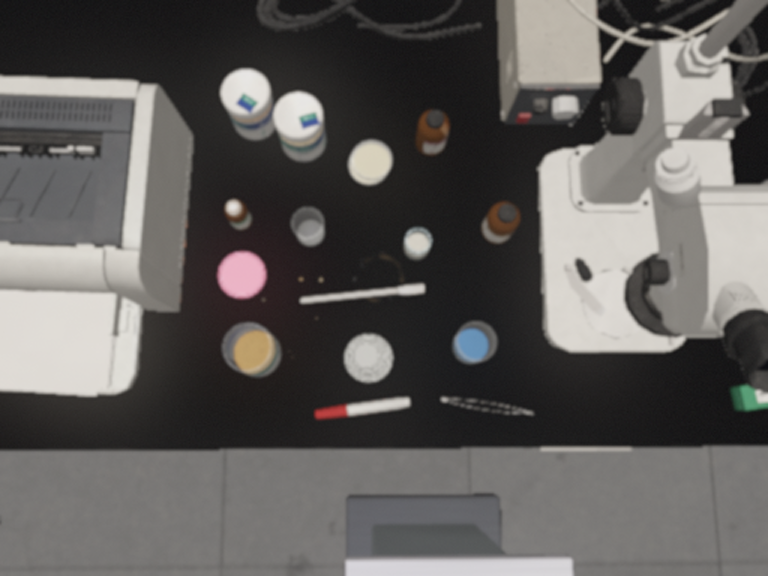

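View pics/scene0.png

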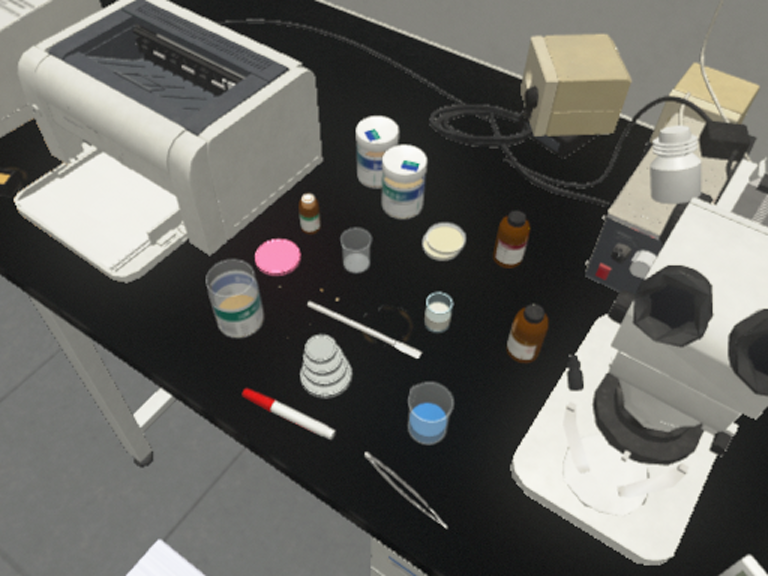

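Seen in the 1.5x pictures. Top view: stack (368,357), open jar with tan content (252,350), small beaker (309,226), weighing bottle (418,242), large beaker with blue (474,342), pink look-alike (242,274), amber_a (501,222) and dropper (237,212). The scene view agrees: the stack of four pale discs is at (325,365). One enlarged crop will confirm this and give rim measurements.

```bash
python3 - <<'E'
import pickle,cv2
d=pickle.load(open("top.pkl","rb")); im=d["frame"][:,:,::-1][125:265,140:340]
im=cv2.resize(im,None,fx=4,fy=4,interpolation=cv2.INTER_CUBIC)
im=cv2.convertScaleAbs(im,alpha=1.3,beta=15)
cv2.imwrite("pics/topc.png",im)
E
```

```text
(no output)
```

View pics/topc.png

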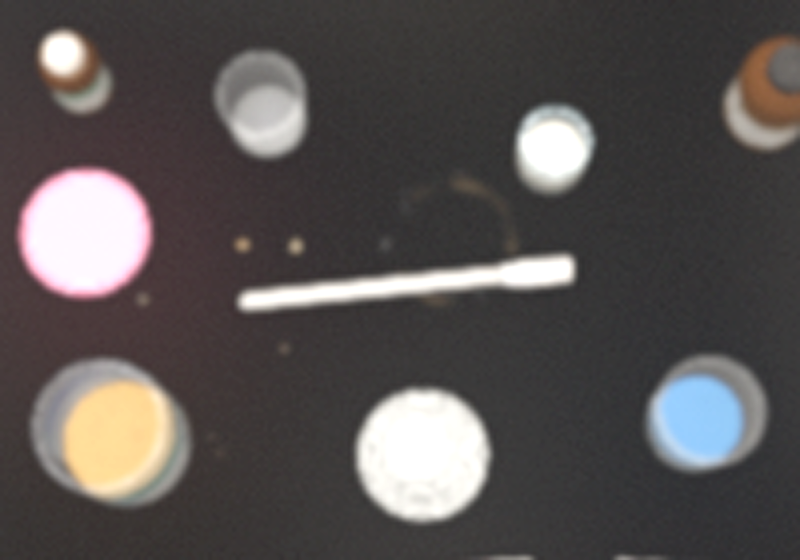

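```bash
cat > ov.py <<'E'
from h import *
import pickle
T=pickle.load(open("top.pkl","rb")); S=pickle.load(open("scene.pkl","rb"))
tp=lambda u,v,z: onz(T,140+(u-1.5)/4,125+(v-1.5)/4,z)
O={"bot":(tp(556,140,.05),36),"b50":(tp(261,94,.058),46),"b100":(tp(711,410,.07),55),"jar":(tp(102,427,.098),67),"stk":(tp(423,455,.020),68)}
c,_=O["stk"]
L=[(n,p,r) for n,(p,r) in O.items()]+[("s%d"%k,np.array([c[0],c[1],z]),r) for k,z,r in((3,.04,58),(2,.06,50),(1,.08,40))]
for n,(p,r) in O.items(): print(n,np.round(p*1000,1))
def draw(d,x0,y0,x1,y1,s):
    im=cv2.resize(d["frame"][y0:y1,x0:x1,::-1],None,fx=s,fy=s,interpolation=cv2.INTER_CUBIC)
    for n,p,r in L:
        a=np.linspace(0,6.283,40)
        q=[proj(d,p+r/2000*np.array([np.cos(t),np.sin(t),0])) for t in a]
        q=((np.array(q)-[x0,y0])*s+s/2-.5).astype(int)
        cv2.polylines(im,[q],True,(0,0,255) if n[0]!='s' else (255,0,0),1)
    return im
a=draw(T,140,125,340,265,4); b=draw(S,120,140,320,300,4)
cv2.imwrite("pics/ovT.png",a); cv2.imwrite("pics/ovS.png",b[:600])
E
python3 ov.py
```

```text
bot [597.5  54.4  50. ]
b50 [621.1 213.3  58. ]
b100 [448.4 -22.3  70. ]
jar [438.  286.9  98. ]
stk [430.1 126.7  20. ]
```

View pics/ovT.png

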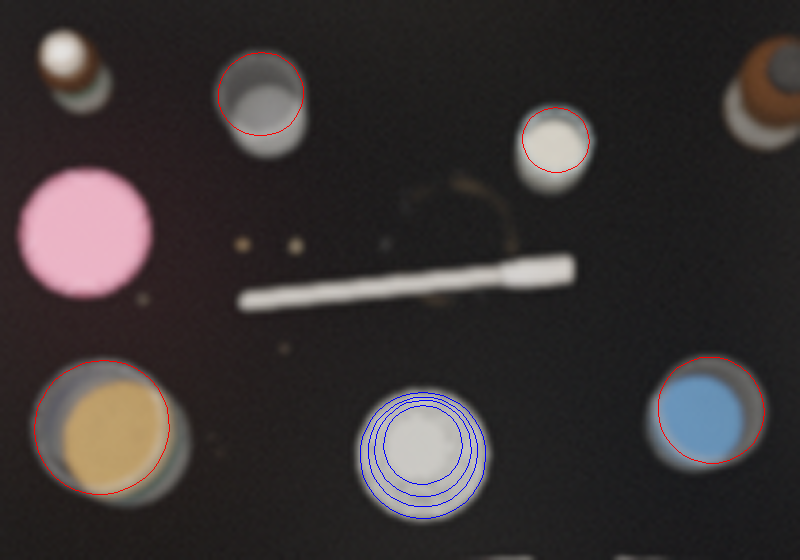

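View pics/ovS.png

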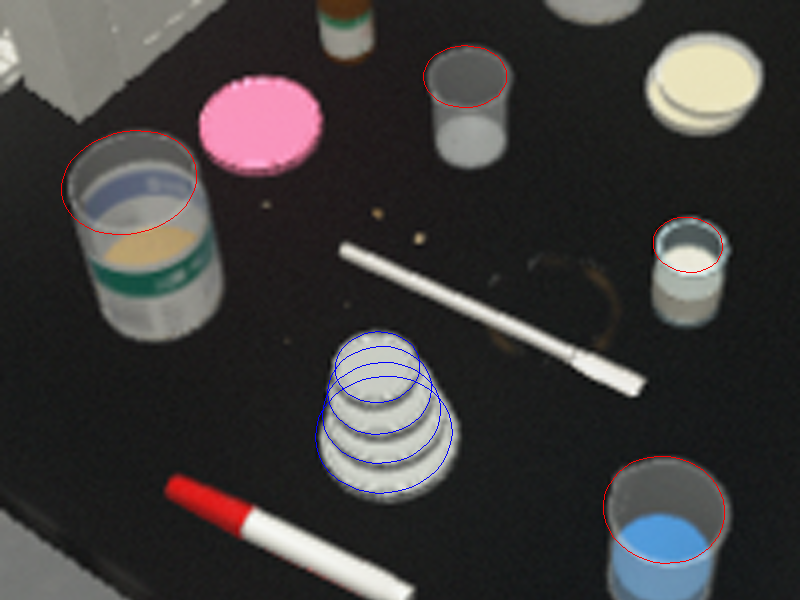

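Top-view circles fit. The scene overlay is shifted uniformly by about 2 mm to the right, which is calibration error. I'll go above the stack with the jaws along y (clear of the spouts) and look with the wrist camera.

>>> {"name": "arm_command", "arguments": {
  "rows": "20 -50 0 0 0 4; 40 -100 0 0 0 8; 60 -150 0 0 0 12; 80 -200 0 0 0 16; 100 -250 0 0 0 20; 120 -300 0 0 0 23.9; 140 -350 0 0 0 23.9; 160 -400 -10 0 0 23.9; 178 -444 -20 0 0 23.9; 178 -444 -32 0 0 23.9; 178 -444 -32 0 0 23.9; 178 -444 -32 0 0 23.9",
  "jaw": 1,
  "squeeze": 30
}}

```text
t: 1.6
tool_pos: [0.4305, 0.1281, 0.2709]
tool_rot: [0.003, -3.141, 0.003]
contact_force: [0.3, 0.1, 0.2]
opening: 0.0852
```

```bash
cat >> h.py <<'E'
from scipy.spatial.transform import Rotation as Ro
def wproj(d,o,X):
    "world pts -> wrist fisheye pixel"
    M=np.array(d["T_tool_cam"]); R=Ro.from_rotvec(o["tool_rot"]).as_matrix()
    p=R.T@(np.array(X)-o["tool_pos"]); c=M[:3,:3].T@(p-M[:3,3])
    th=np.arctan2(np.hypot(c[0],c[1]),c[2]); k=foc(d)*th/np.hypot(c[0],c[1])
    return d["cx"]+k*c[0], d["cy"]+k*c[1]
def wcirc(im,d,o,X,dia,s,col=(0,0,255)):
    q=[wproj(d,o,np.array(X)+dia/2000*np.array([np.cos(a),np.sin(a),0])) for a in np.linspace(0,6.283,40)]
    cv2.polylines(im,[(np.array(q)*s).astype(int)],True,col,1)
def wlook(f,circs,s=1.5):
    o=monitor.get_obs(); d=vision.get_image("wrist"); im=cv2.resize(d["frame"][:,:,::-1],None,fx=s,fy=s,interpolation=cv2.INTER_CUBIC)
    for X,r in circs: wcirc(im,d,o,X,r,s)
    cv2.imwrite("pics/"+f,im); print(o["t"],np.round(o["tool_pos"],4),np.round(o["tool_rot"],3)); return d,o
E
python3 - <<'E'
from h import *
d,o=wlook("w1.png",[((.4301,.1267,z),r) for z,r in((.02,68),(.04,58),(.06,50),(.08,40))]+[((.5975,.0544,.05),36),((.6211,.2133,.058),46),((.4484,-.0223,.07),55),((.438,.2869,.098),67)])
print(d["vfov"],np.round(d["T_tool_cam"],3))
E
```

```text
1.6 [0.4305 0.1281 0.2709] [ 3.000e-03 -3.141e+00  3.000e-03]
65.70646984690485 [[-0.    -0.953 -0.304  0.078]
 [ 1.    -0.    -0.     0.   ]
 [-0.    -0.304  0.953 -0.07 ]
 [ 0.     0.     0.     1.   ]]
```

View pics/w1.png

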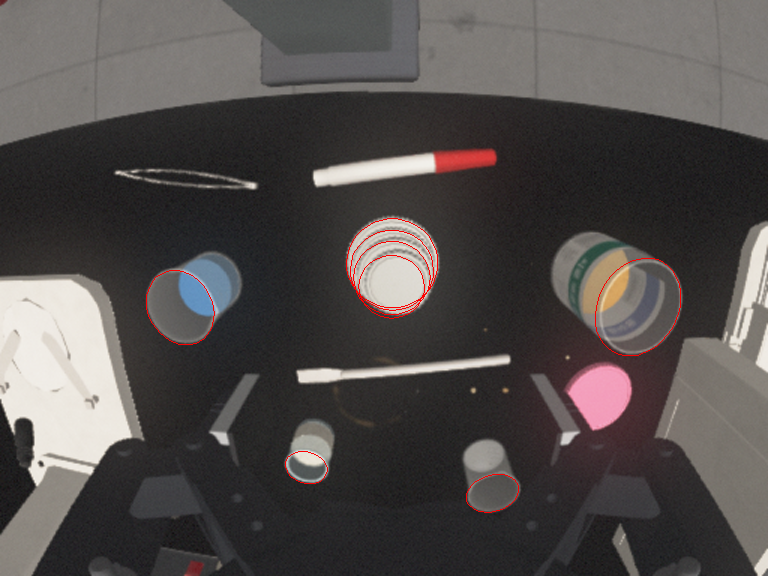

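```bash
python3 - <<'E'
from h import *
o=monitor.get_obs(); d=vision.get_image("wrist"); R=Ro.from_rotvec(o["tool_rot"]).as_matrix()
for y in(-.0425,.0425):
  for x in (-.011,.011):
    for z in(.035,.047,.060,.073): print(x,y,z,np.round(1.5*np.array(wproj(d,o,o["tool_pos"]+R@[x,y,z]))))
E
```

```text
-0.011 -0.0425 0.035 [256. 467.]
-0.011 -0.0425 0.047 [265. 445.]
-0.011 -0.0425 0.06 [274. 423.]
-0.011 -0.0425 0.073 [282. 405.]
0.011 -0.0425 0.035 [245. 408.]
0.011 -0.0425 0.047 [256. 388.]
0.011 -0.0425 0.06 [267. 369.]
0.011 -0.0425 0.073 [276. 353.]
-0.011 0.0425 0.035 [530. 467.]
-0.011 0.0425 0.047 [521. 445.]
-0.011 0.0425 0.06 [512. 423.]
-0.011 0.0425 0.073 [504. 405.]
0.011 0.0425 0.035 [541. 408.]
0.011 0.0425 0.047 [530. 388.]
0.011 0.0425 0.06 [519. 369.]
0.011 0.0425 0.073 [510. 353.]
```

>>> {"name": "arm_command", "arguments": {
  "rows": "0 0 -40 0 0 0; 0 0 -80 0 0 0; 0 0 -115 0 0 0; 0 0 -132 0 0 0; 0 0 -132 0 0 0",
  "jaw": 1
}}

```text
t: 2.33
tool_pos: [0.4302, 0.1285, 0.1387]
tool_rot: [0.005, -3.14, 0.003]
contact_force: [-0.4, -0.3, 0.1]
opening: 0.0852
```

>>> {"name": "arm_command", "arguments": {
  "rows": "0 0 0 0 0 0; 0 0 0 0 0 0; 0 0 0 0 0 0; 0 0 0 0 0 0; 0 0 0 0 0 0; 0 0 0 0 0 0; 0 0 0 0 0 0; 0 0 0 0 0 0",
  "jaw": 0
}}

```text
t: 3.32
tool_pos: [0.4312, 0.1287, 0.1402]
tool_rot: [-0.005, 3.14, -0.002]
contact_force: [0.3, 0.5, 6.2]
opening: 0.0386
```

>>> {"name": "arm_command", "arguments": {
  "rows": "0 0 5 0 0 0; 0 0 15 0 0 0; 0 0 30 0 0 0; 0 0 50 0 0 0; 0 0 70 0 0 0; 0 0 90 0 0 0; 0 0 90 0 0 0"
}}

```text
t: 4.2
tool_pos: [0.4323, 0.1288, 0.2329]
tool_rot: [-0.005, 3.136, -0.001]
contact_force: [-0.3, -0.9, -0.1]
opening: 0.0385
```

```bash
python3 - <<'E'
from h import *
wlook("w2.png",[((.4302,.1285,z),r) for z,r in((.02,68),(.04,58),(.06,50))]+[((.5975,.0544,.05),36)])
E
```

```text
4.2 [0.4323 0.1288 0.2329] [-5.000e-03  3.136e+00 -1.000e-03]
```

View pics/w2.png

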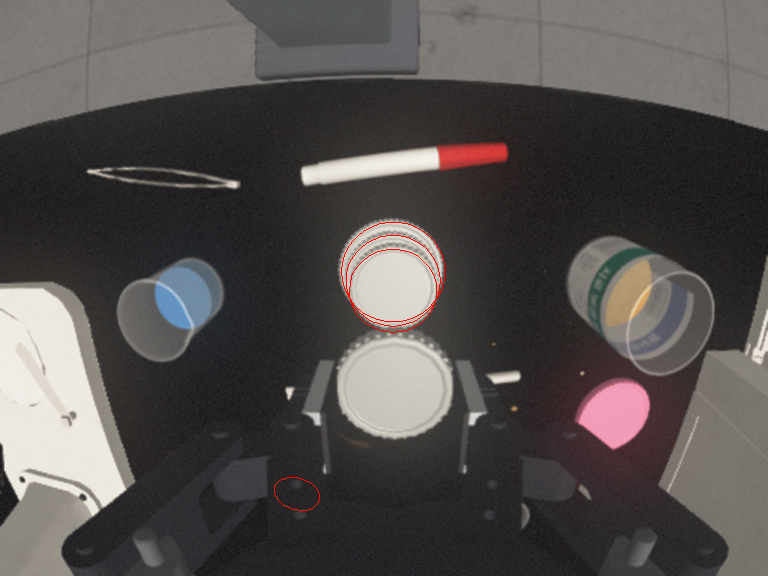

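```bash
cat >> h.py <<'E'
def wtool(d,u,v,z):
    "wrist pixel -> tool-frame point at tool z"
    M=np.array(d["T_tool_cam"]); a=np.array([u-d["cx"],v-d["cy"]]); r=np.hypot(*a); th=r/foc(d)
    c=np.array([*(a/r*np.sin(th)),np.cos(th)]); w=M[:3,:3]@c; return M[:3,3]+w*(z-M[2,3])/w[2]
E
python3 - <<'E'
from h import *
d=vision.get_image("wrist")
for u,v in((394,386),(394,335),(394,438),(338,386),(452,386)): print(u,v,np.round(wtool(d,u/1.5,v/1.5,.06)*1000,1))
E
```

```text
394 386 [ 5.4  0.4 60. ]
394 335 [23.9  0.4 60. ]
394 438 [-16.1   0.4  60. ]
338 386 [  5.2 -18.4  60. ]
452 386 [ 5.2 19.8 60. ]
```

>>> {"name": "arm_command", "arguments": {
  "rows": "25 -11 0 0 0 0; 55 -24 0 0 0 0; 85 -37 0 0 0 0; 115 -50 -10 0 0 0; 145 -63 -30 0 0 0; 168 -74 -50 0 0 0; 168 -74 -70 0 0 0; 168 -74 -80 0 0 0; 168 -74 -80 0 0 0; 168 -74 -80 0 0 0; 168 -74 -80 0 0 0"
}}

```text
t: 5.68
tool_pos: [0.5994, 0.0549, 0.1515]
tool_rot: [-0.005, 3.138, -0.002]
contact_force: [0.8, 0.2, -0.6]
opening: 0.0381
```

```bash
python3 - <<'E'
from h import *
d,o=wlook("w3.png",[((.5975,.0544,.05),36)])
T=shot("scene","s3.png",(240,170,340,250),6)
E
```

```text
5.675 [0.5994 0.0549 0.1515] [-5.000e-03  3.138e+00 -2.000e-03]
```

View pics/w3.png

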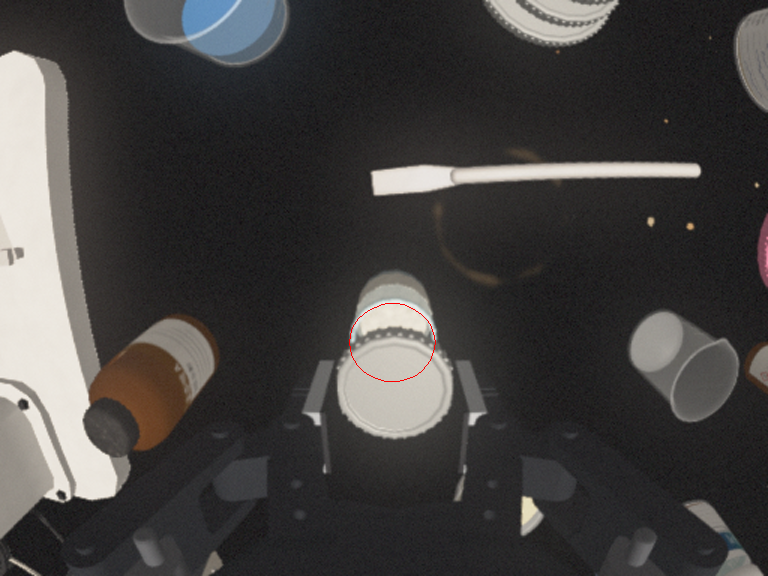

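>>> {"name": "arm_command", "arguments": {
  "rows": "1 0 -8 0 0 0; 1 0 -15 0 0 0; 1 0 -20 0 0 0; 1 0 -24 0 0 0; 1 0 -28 0 0 0; 1 0 -31 0 0 0; 1 0 -31 0 0 0; 1 0 -31 0 0 0"
}}

```text
t: 6.78
tool_pos: [0.6005, 0.0548, 0.1203]
tool_rot: [-0.005, 3.138, -0.002]
contact_force: [0.8, -0.2, 0.1]
opening: 0.0381
```

>>> {"name": "arm_command", "arguments": {
  "rows": "0 0 -1 0 0 0; 0 0 -1 0 0 0; 0 0 -1 0 0 0"
}}

```text
t: 7.15
tool_pos: [0.6005, 0.0548, 0.1194]
tool_rot: [-0.005, 3.138, -0.002]
contact_force: [0.2, -0.0, 0.8]
opening: 0.0381
```

>>> {"name": "arm_command", "arguments": {
  "rows": "0 0 0 0 0 0; 0 0 0 0 0 0; 0 0 0 0 0 0; 0 0 0 0 0 0; 0 0 0 0 0 0; 0 0 0 0 0 0; 0 0 20 0 0 0; 0 0 50 0 0 0; 0 0 90 0 0 0; 0 0 110 0 0 0; 0 0 110 0 0 0",
  "jaw": 1
}}

```text
t: 8.52
tool_pos: [0.6016, 0.0547, 0.2322]
tool_rot: [-0.005, 3.133, -0.002]
contact_force: [-0.2, -0.0, -0.3]
opening: 0.0856
```

>>> {"name": "arm_command", "arguments": {
  "rows": "-40 17 0 0 0 0; -90 38 0 0 0 0; -130 56 0 0 0 0; -170 73 0 0 0 0; -170 73 0 0 0 0; -170 73 0 0 0 0"
}}

```text
t: 9.28
tool_pos: [0.4316, 0.1276, 0.2313]
tool_rot: [-0.005, 3.134, -0.003]
contact_force: [0.2, -1.4, -0.4]
opening: 0.0852
```

```bash
python3 - <<'E'
from h import *
d,o=wlook("w4.png",[((.5975,.0549,.058),40)]+[((.4302,.1285,z),r) for z,r in((.02,68),(.04,58),(.06,50))])
E
```

```text
9.275 [0.4316 0.1276 0.2313] [-5.000e-03  3.134e+00 -3.000e-03]
```

View pics/w4.png

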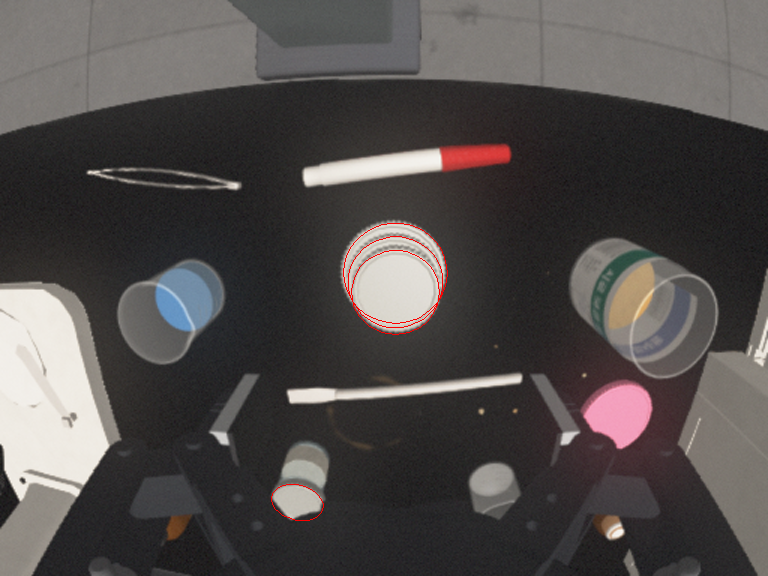

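>>> {"name": "arm_command", "arguments": {
  "rows": "-1 1 -35 0 0 0; -2 1 -70 0 0 0; -2 1 -98 0 0 0; -2 1 -113 0 0 0; -2 1 -113 0 0 0; -2 1 -113 0 0 0"
}}

```text
t: 10.07
tool_pos: [0.4311, 0.1284, 0.1198]
tool_rot: [-0.004, 3.132, -0.002]
contact_force: [0.1, -0.5, 0.0]
opening: 0.0856
```

>>> {"name": "arm_command", "arguments": {
  "rows": "0 0 0 0 0 0; 0 0 0 0 0 0; 0 0 0 0 0 0; 0 0 0 0 0 0; 0 0 0 0 0 0; 0 0 0 0 0 0; 0 0 0 0 0 0; 0 0 0 0 0 0",
  "jaw": 0
}}

```text
t: 11.08
tool_pos: [0.4319, 0.1286, 0.1211]
tool_rot: [-0.004, 3.13, -0.002]
contact_force: [-0.1, -0.7, 6.6]
opening: 0.0486
```

>>> {"name": "arm_command", "arguments": {
  "rows": "0 0 5 0 0 0; 0 0 15 0 0 0; 0 0 30 0 0 0; 0 0 50 0 0 0; 0 0 70 0 0 0; 0 0 90 0 0 0; 0 0 90 0 0 0; 0 0 90 0 0 0"
}}

```text
t: 12.08
tool_pos: [0.4316, 0.1285, 0.2107]
tool_rot: [-0.004, 3.131, -0.002]
contact_force: [0.0, -0.7, -1.1]
opening: 0.0483
```

```bash
python3 - <<'E'
from h import *
d,o=wlook("w5.png",[((.4302,.1285,z),r) for z,r in((.02,68),(.04,58))])
E
```

```text
12.075 [0.4316 0.1285 0.2107] [-4.000e-03  3.131e+00 -2.000e-03]
```

View pics/w5.png

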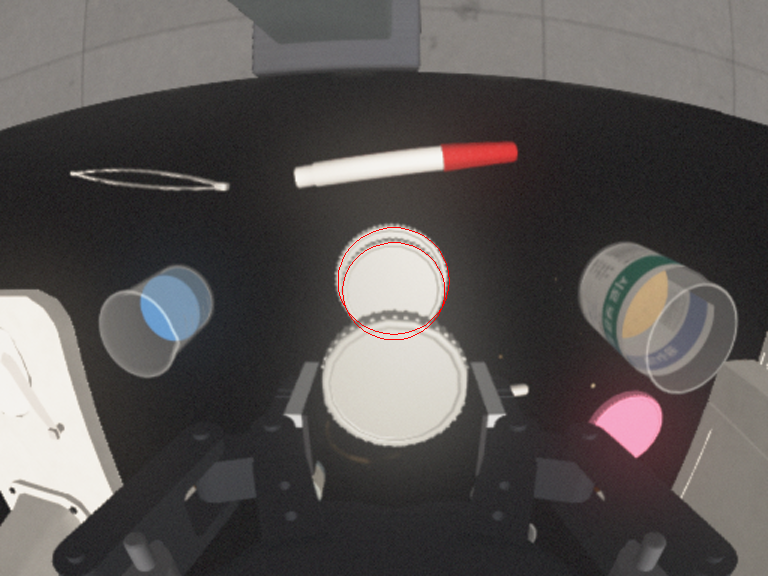

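>>> {"name": "arm_command", "arguments": {
  "rows": "25 11 0 0 0 0; 55 24 0 0 0 0; 85 38 0 0 0 0; 115 51 0 0 0 0; 145 64 -10 0 0 0; 172 76 -30 0 0 0; 192 85 -45 0 0 0; 192 85 -55 0 0 0; 192 85 -55 0 0 0; 192 85 -55 0 0 0; 192 85 -55 0 0 0"
}}

```text
t: 13.5
tool_pos: [0.6234, 0.2134, 0.1563]
tool_rot: [-0.004, 3.13, -0.002]
contact_force: [-0.8, -0.3, -1.0]
opening: 0.048
```

```bash
python3 - <<'E'
from h import *
d,o=wlook("w6.png",[((.6211,.2139,.058),46)])
E
```

```text
13.5 [0.6234 0.2134 0.1563] [-4.00e-03  3.13e+00 -2.00e-03]
```

View pics/w6.png

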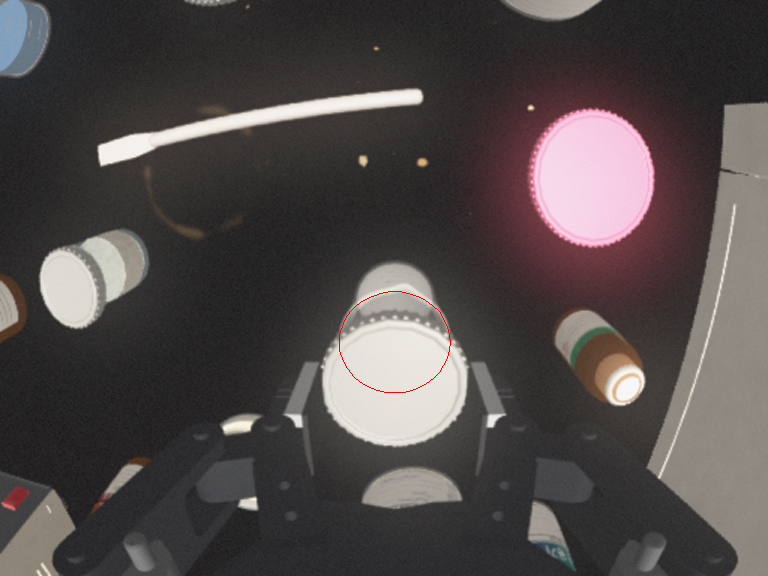

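>>> {"name": "arm_command", "arguments": {
  "rows": "0.5 0 -8 0 0 0; 0.5 0 -14 0 0 0; 0.5 0 -19 0 0 0; 0.5 0 -23 0 0 0; 0.5 0 -26 0 0 0; 0.5 0 -28.5 0 0 0; 0.5 0 -28.5 0 0 0; 0.5 0 -28.5 0 0 0"
}}

```text
t: 14.55
tool_pos: [0.624, 0.2134, 0.128]
tool_rot: [-0.004, 3.13, -0.002]
contact_force: [1.5, -0.1, -1.4]
opening: 0.0488
```

>>> {"name": "arm_command", "arguments": {
  "rows": "0 0 0 0 0 0; 0 0 0 0 0 0; 0 0 0 0 0 0; 0 0 0 0 0 0; 0 0 0 0 0 0; 0 0 0 0 0 0; 0 0 20 0 0 0; 0 0 50 0 0 0; 0 0 80 0 0 0; 0 0 90 0 0 0; 0 0 90 0 0 0",
  "jaw": 1
}}

```text
t: 15.92
tool_pos: [0.6244, 0.2136, 0.2194]
tool_rot: [-0.004, 3.128, -0.001]
contact_force: [-0.2, -0.5, -0.3]
opening: 0.0854
```

>>> {"name": "arm_command", "arguments": {
  "rows": "-40 -17 0 0 0.3 0; -90 -39 0 0 0.6 0; -140 -61 0 0 0.6 0; -180 -79 0 0 0.6 0; -195 -85 0 0 0.6 0; -195 -85 0 0 0.6 0; -195 -85 0 0 0.6 0"
}}

```text
t: 16.8
tool_pos: [0.4297, 0.1287, 0.2189]
tool_rot: [-0.004, 3.139, -0.001]
contact_force: [-0.7, -0.4, 0.3]
opening: 0.0851
```

```bash
python3 - <<'E'
from h import *
d,o=wlook("w7.png",[((.6211,.2139,.066),50)]+[((.4302,.1285,z),r) for z,r in((.02,68),(.04,58))])
E
```

```text
16.8 [0.4297 0.1287 0.2189] [-4.000e-03  3.139e+00 -1.000e-03]
```

View pics/w7.png

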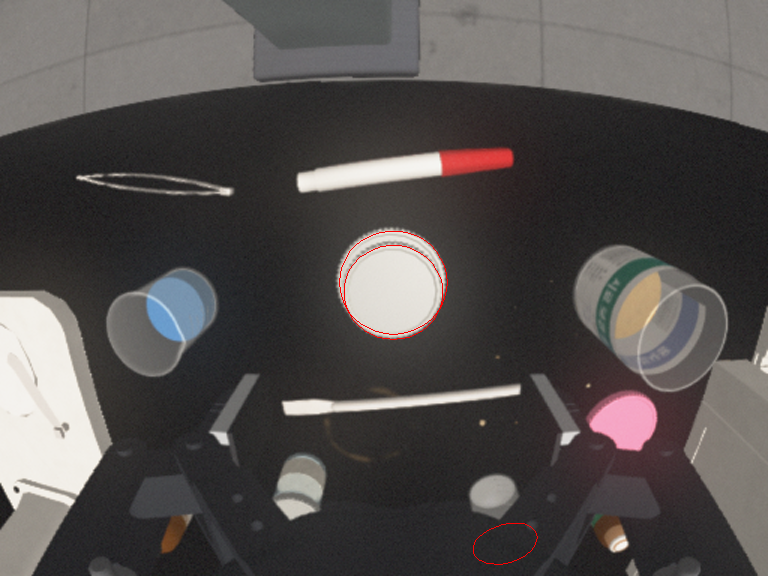

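>>> {"name": "arm_command", "arguments": {
  "rows": "0 0 -35 0 0 0; 0 0 -70 0 0 0; 0 0 -100 0 0 0; 0 0 -116 0 0 0; 0 0 -122 0 0 0; 0 0 -122 0 0 0; 0 0 -122 0 0 0"
}}

```text
t: 17.73
tool_pos: [0.4309, 0.1289, 0.0983]
tool_rot: [-0.004, 3.136, -0.001]
contact_force: [-0.2, -0.1, -0.4]
opening: 0.0854
```

>>> {"name": "arm_command", "arguments": {
  "rows": "0 0 0 0 0 0; 0 0 0 0 0 0; 0 0 0 0 0 0; 0 0 0 0 0 0; 0 0 0 0 0 0; 0 0 0 0 0 0; 0 0 0 0 0 0; 0 0 0 0 0 0",
  "jaw": 0
}}

```text
t: 18.73
tool_pos: [0.4316, 0.129, 0.0996]
tool_rot: [-0.004, 3.135, -0.0]
contact_force: [-1.5, -1.1, 5.8]
opening: 0.0562
```

>>> {"name": "arm_command", "arguments": {
  "rows": "0 0 5 0 0 0; 0 0 15 0 0 0; 0 0 30 0 0 0; 0 0 50 0 0 0; 0 0 70 0 0 0; 0 0 90 0 0 0; 0 0 90 0 0 0; 0 0 90 0 0 0"
}}

```text
t: 19.73
tool_pos: [0.4313, 0.1289, 0.1893]
tool_rot: [-0.004, 3.135, -0.001]
contact_force: [-0.6, 0.4, -1.4]
opening: 0.0564
```

>>> {"name": "arm_command", "arguments": {
  "rows": "3 -22 0 0 0 0; 7 -50 0 0 0 0; 11 -80 0 0 0 0; 15 -110 0 0 0 0; 18 -135 -10 0 0 0; 20 -150 -18 0 0 0; 20 -150 -24 0 0 0; 20 -150 -24 0 0 0; 20 -150 -24 0 0 0"
}}

```text
t: 20.85
tool_pos: [0.4514, -0.0204, 0.1654]
tool_rot: [-0.006, 3.135, -0.0]
contact_force: [-0.5, -0.5, -0.4]
opening: 0.0564
```

```bash
python3 - <<'E'
from h import *
d,o=wlook("w8.png",[((.4484,-.0219,.07),55),((.4302,.1285,.02),68)])
E
```

```text
20.85 [ 0.4514 -0.0204  0.1654] [-0.006  3.135 -0.   ]
```

View pics/w8.png

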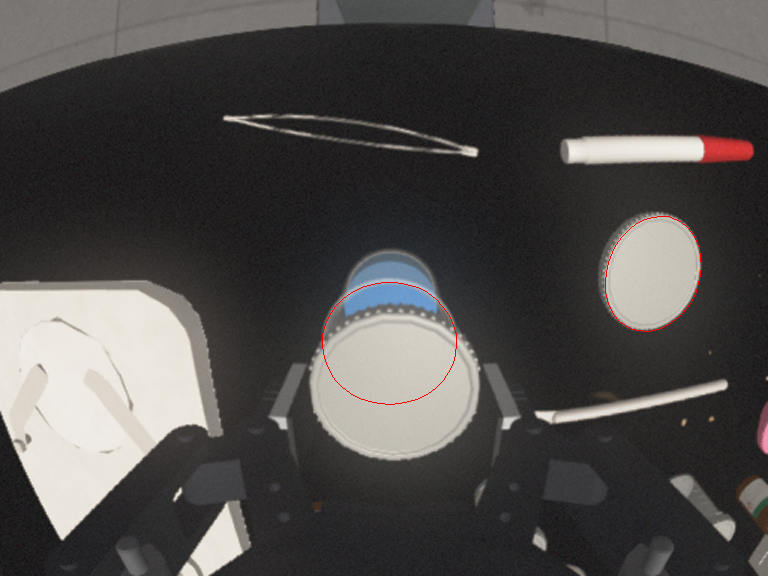

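>>> {"name": "arm_command", "arguments": {
  "rows": "0 -1.5 -8 0 0 0; 0 -1.5 -14 0 0 0; 0 -1.5 -19 0 0 0; 0 -1.5 -23 0 0 0; 0 -1.5 -25 0 0 0; 0 -1.5 -27 0 0 0; 0 -1.5 -27 0 0 0; 0 -1.5 -27 0 0 0"
}}

```text
t: 21.9
tool_pos: [0.4516, -0.022, 0.1388]
tool_rot: [-0.006, 3.134, -0.001]
contact_force: [0.1, 0.4, -0.9]
opening: 0.0563
```

>>> {"name": "arm_command", "arguments": {
  "rows": "0 0 0 0 0 0; 0 0 0 0 0 0; 0 0 0 0 0 0; 0 0 0 0 0 0; 0 0 0 0 0 0; 0 0 0 0 0 0; 0 0 20 0 0 0; 0 0 45 0 0 0; 0 0 60 0 0 0; 0 0 60 0 0 0",
  "jaw": 1
}}

```text
t: 23.15
tool_pos: [0.4523, -0.0221, 0.2001]
tool_rot: [-0.006, 3.132, -0.002]
contact_force: [0.0, -0.7, -0.5]
opening: 0.0857
```

>>> {"name": "arm_command", "arguments": {
  "rows": "-3 22 0 0 0.3 0; -8 60 0 0 0.3 0; -13 100 0 0 0.3 0; -17 130 0 0 0.3 0; -20 151 0 0 0.3 0; -20 151 0 0 0.3 0; -20 151 0 0 0.3 0"
}}

```text
t: 24.02
tool_pos: [0.432, 0.1284, 0.1993]
tool_rot: [-0.006, 3.138, -0.002]
contact_force: [0.1, -0.2, 0.9]
opening: 0.0854
```

>>> {"name": "arm_command", "arguments": {
  "rows": "-1 0 -35 0 0 0; -1 0 -70 0 0 0; -1 0 -100 0 0 0; -1 0 -115 0 0 0; -1 0 -125 0 0 0; -1 0 -125 0 0 0; -1 0 -125 0 0 0"
}}

```text
t: 24.9
tool_pos: [0.4319, 0.1285, 0.0754]
tool_rot: [-0.006, 3.136, -0.002]
contact_force: [-0.4, -0.1, 0.2]
opening: 0.0852
```

>>> {"name": "arm_command", "arguments": {
  "rows": "0 0 0 0 0 0; 0 0 0 0 0 0; 0 0 0 0 0 0; 0 0 0 0 0 0; 0 0 0 0 0 0; 0 0 0 0 0 0; 0 0 0 0 0 0",
  "jaw": 0
}}

```text
t: 25.78
tool_pos: [0.4329, 0.1286, 0.0769]
tool_rot: [-0.006, 3.134, -0.002]
contact_force: [-1.9, -0.5, 6.8]
opening: 0.0664
```

>>> {"name": "arm_command", "arguments": {
  "rows": "0 0 5 0 0 0; 0 0 15 0 0 0; 0 0 35 0 0 0; 0 0 60 0 0 0; 0 0 90 0 0 0; 0 0 120 0 0 0; 0 0 140 0 0 0; 0 0 140 0 0 0; 0 0 140 0 0 0"
}}

```text
t: 26.9
tool_pos: [0.4324, 0.1285, 0.2161]
tool_rot: [-0.006, 3.135, -0.002]
contact_force: [-0.5, 0.9, -0.5]
opening: 0.0667
```

>>> {"name": "arm_command", "arguments": {
  "rows": "1 20 0 0 0 0; 3 50 0 0 0 0; 5 80 0 0 0 0; 7 110 0 0 0 0; 9 140 -10 0 0 0; 9 159 -20 0 0 0; 9 159 -28 0 0 0; 9 159 -28 0 0 0; 9 159 -28 0 0 0"
}}

```text
t: 28.02
tool_pos: [0.4415, 0.2868, 0.1881]
tool_rot: [-0.005, 3.135, -0.003]
contact_force: [0.2, 0.1, -0.1]
opening: 0.0664
```

```bash
python3 - <<'E'
from h import *
d,o=wlook("w9.png",[((.438,.2875,.098),67)])
E
```

```text
28.025 [0.4415 0.2868 0.1881] [-5.000e-03  3.135e+00 -3.000e-03]
```

View pics/w9.png

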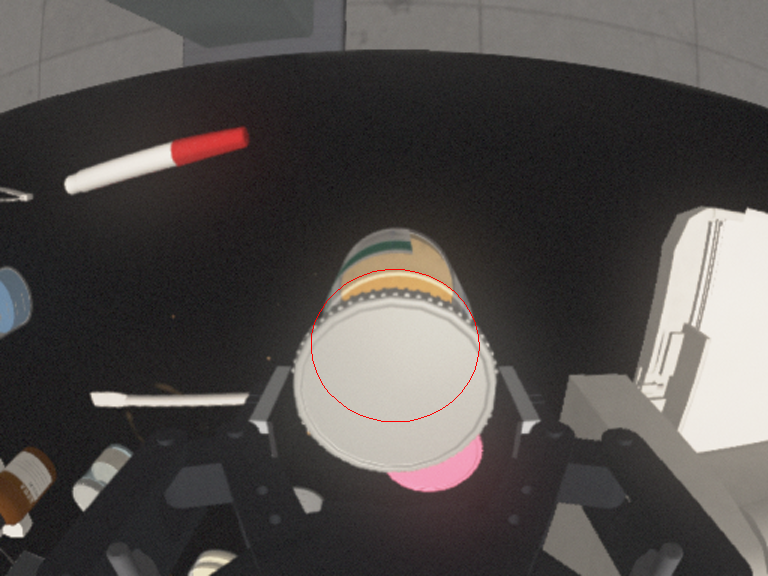

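>>> {"name": "arm_command", "arguments": {
  "rows": "0 1 -7 0 0 0; 0 1 -12 0 0 0; 0 1 -16 0 0 0; 0 1 -19 0 0 0; 0 1 -22 0 0 0; 0 1 -24 0 0 0; 0 1 -24 0 0 0; 0 1 -24 0 0 0"
}}

```text
t: 29.08
tool_pos: [0.4417, 0.288, 0.1646]
tool_rot: [-0.005, 3.134, -0.002]
contact_force: [-0.4, 1.5, -0.4]
opening: 0.0662
```

>>> {"name": "arm_command", "arguments": {
  "rows": "0 0 0 0 0 0; 0 0 0 0 0 0; 0 0 0 0 0 0; 0 0 0 0 0 0; 0 0 0 0 0 0; 0 0 0 0 0 0; 0 0 20 0 0 0; 0 0 45 0 0 0; 0 0 80 0 0 0; 0 0 110 0 0 0; 0 0 120 0 0 0; 0 0 120 0 0 0",
  "jaw": 1
}}

```text
t: 30.58
tool_pos: [0.4418, 0.288, 0.2847]
tool_rot: [-0.005, 3.134, -0.001]
contact_force: [0.4, 0.8, 0.1]
opening: 0.0852
```

>>> {"name": "arm_command", "arguments": {
  "rows": "-30 50 0 0 0 0; -60 100 0 0 0 0; -90 150 0 0 0 0; -120 200 0 0 0 0; -150 230 0 0 0 0; -150 230 0 0 0 0; -150 230 0 0 0 0"
}}

```text
t: 31.45
tool_pos: [0.2918, 0.5173, 0.2829]
tool_rot: [-0.005, 3.135, -0.005]
contact_force: [0.3, 0.2, 0.3]
opening: 0.0854
```

```bash
cat > fin.py <<'E'
import ov; from h import *
ov.L[:]=[("a",np.array([.5975,.0549,.058]),40),("b",np.array([.6211,.2136,.066]),50),("c",np.array([.4484,-.0219,.078]),58),("d",np.array([.438,.2875,.106]),68)]
T=vision.get_image("top"); S=vision.get_image("scene")
a=ov.draw(T,140,125,340,265,3); b=ov.draw(S,120,140,320,300,3)[:,:]
w=600; im=np.zeros((600,800,3),np.uint8)
a=cv2.resize(a,(400,280)); b=cv2.resize(b,(600,480))
# right column = raw scene, left = overlay
a=ov.draw(T,140,125,340,265,3); 
cv2.imwrite("pics/fa.png",np.vstack([cv2.resize(ov.draw(T,140,125,340,265,2),(400,280)),cv2.resize(ov.draw(S,120,140,320,300,2),(400,320))]).repeat(1,0)) 
ov.L[:]=[]
L=cv2.imread("pics/fa.png"); R=np.vstack([ov.draw(T,140,125,340,265,2),ov.draw(S,120,140,320,300,2)])
cv2.imwrite("pics/fin.png",np.hstack([L,R])); print(monitor.get_obs()["t"])
E
python3 fin.py
```

```text
bot [597.5  54.4  50. ]
b50 [621.1 213.3  58. ]
b100 [448.4 -22.3  70. ]
jar [438.  286.9  98. ]
stk [430.1 126.7  20. ]
31.55
```

View pics/fin.png

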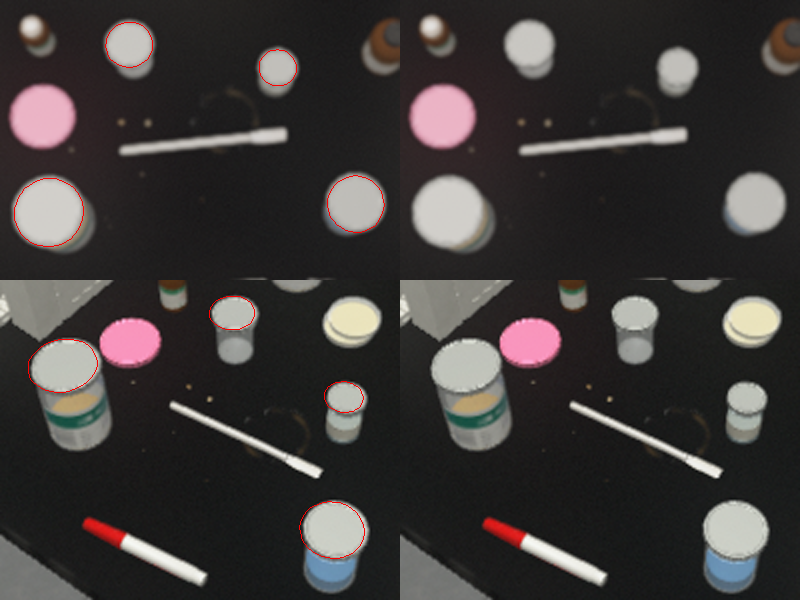

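```bash
python3 - <<'E'
from h import *
shot("scene","z.png",(120,145,320,295),4)
E
```

```text
(no output)
```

View pics/z.png

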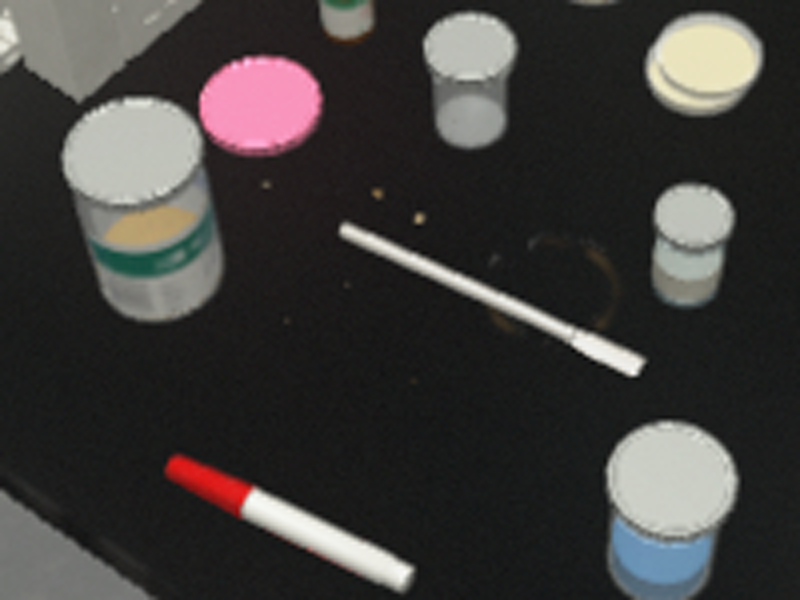

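All four covers lie flat on their own vessels: jar (133,152), small beaker (470,47), weighing bottle (693,217) and large beaker (672,480). The vessels stand where they stood.

```bash
python3 -c "
from station import workorder; print(workorder.finish_job())"
```

```text
the job is handed in; nothing more can be done
None
```

I took the stack apart from the top down and put each cover in the vessel of its size. I handed the job in at about 31.6 s, with the arm well clear of everything.

- **Seating:** in the last top and scene pictures, all four discs lie flat on their vessels. They match the circles I predicted for seated covers to about 2 mm.
- **Vessels and bystanders:** the vessels stand upright where they were. The dropper and the pink look-alike look undisturbed. `amber_a` stood upright in the top view; the last close-up does not show it.
- **Forces:** every reading stayed at about 7 N or less. The highest readings came as the jaws closed on each cover.
- **Disagreement:** the scene camera is shifted by about 2 mm from the top and wrist cameras, by the same amount before and after the job, so I treated it as calibration error.
- **Not measured:** I judged the final seating only from the pictures. I did not test it by touch.

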